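Set the plate carriage to the painting position

TASK

Set the plate carriage of the decorating jig to its painting position: with the fingertips push its front board all the way in to the end stop, then let go so that the spring brings it back and the red-knobbed stop pin catches it half way. Only push the board: do not touch the plate or the stop pin, lift nothing, and leave the jars, bottles and brush where they are.

Things in the scene. Friction and masses are not known exactly. Their poses are not given: they have to be found in the camera images.
- jig: Decorating jig fixed to the table: a pale wooden base 270 mm (x) by 220 mm (y) by 14 mm thick, with a wooden end stop 40 mm high at its far end. Origin on the table at the base's centre (the base runs from -130 to +140 mm in x); its x axis is horizontal and is the direction in which the carriage is pushed, z up.
- carriage (a joint): Carriage travel along the jig's +x, m: 0 = out (rest), 0.072 = in against the end stop, 0.036 = caught half way by the stop pin. A spring pushes it back to 0 (3 N at 0, 7.3 N at 0.072), a damper slows it (35 N per m/s); passing the pin adds about 2 N. Let go short of 0.037 it springs back to 0; let go beyond, it returns and is caught. Only lifting the pin undoes the catch.
- push_face (a point): Centre of the front face of the carriage's upright front board (dark wood with a yellow patch), 60 mm above the table; it moves with the carriage and faces the jig's -x. At rest it lies at x = -115 mm, y = 0 of the jig. The board is 120 mm wide (jig y), 16 mm thick (behind the face) and stands from 32 to 88 mm above the table; in front of it is only the 14 mm base.
- plate_seat (a point): Point on the carriage where the plate's underside rests: 86 mm behind the push face on the jig's centre line, 33 mm above the table; moves with the carriage.
- plate: Loose ceramic plate, green rim and white middle, 120 mm across, 14 mm high, about 0.16 kg; it lies on the carriage between four brass locating pins that stand 18 mm above the carriage. Origin at the centre of its underside, z up.
- stop_pin: Upright steel stop pin, 8 mm across, with a red knob 22 mm across on top, sprung downwards in a steel bracket beside the carriage. Origin at its lower tip: x = 30, y = -88, z = 34 mm of the jig when down. A brass ramp on the carriage lifts it about 8 mm in passing, then it drops behind the ramp. The knob's top is 94 mm above the table when down, 103 mm when lifted.
- green_jar: Loose dark green paint jar, 86 mm across, 62 mm high; origin at the centre of its underside. Leave alone.
- blue_jar: Loose blue paint jar, 86 mm across, 62 mm high; origin at the centre of its underside. Leave alone.
- teal_bottle: Loose teal ink bottle with black dropper cap, 41 mm across, 78 mm high; origin at the centre of its underside; stands to the left (+y) of the jig. Leave alone.
- red_bottle: Loose red ink bottle with black dropper cap, 41 mm across, 78 mm high; origin at the centre of its underside; stands to the left (+y) of the jig. Leave alone.
- amber_pot: Loose open amber ink pot, 41 mm across, 44 mm high; origin at the centre of its underside; stands to the right (-y) of the jig. Leave alone.
- flat_brush: Loose flat paint brush with a red handle, 200 mm long along its x axis, lying on the table to the right (-y) of the jig; origin on its underside. Leave alone.

How it is judged (in metres and radians):
On the way, in this order (a step that is already met when the one before it is completed fails the run):
1. the carriage is pushed all the way in (within 7 mm of its end stop) (value of joint carriage above 0.065 m).
2. the carriage has come back and is caught at mid position by the stop pin (value of joint carriage between 0.033 and 0.039 m and z of stop_pin in the frame of jig below 0.037 m), for 0.3 s.
At the end, for the whole second after the job is handed in: The carriage rests at mid position, caught by the lowered stop pin (0.036 m, within 3 mm, at rest; pin within 3 mm of fully down), and the plate lies flat and still on its seat (within 10 mm) (all of step 2 and velocity of joint carriage between -0.01 and 0.01 m/s and distance between plate and plate_seat below 0.01 m and angle between plate's own z axis and vertical below 0.1 rad and linear speed of plate below 0.02 m/s); the robot touches nothing.
It fails at once if the plate is lifted, tipped or knocked out of its seat (distance between plate and plate_seat above 0.015 m or angle between plate's own z axis and vertical above 0.2 rad).
It fails at once if the robot touches the plate (contact force between any of the fingers, the arm and plate above 0.5 N).
It fails at once if the robot touches the stop pin (contact force between any of the fingers, the arm and stop_pin above 0.5 N).
It fails at once if a jar, bottle or the brush is moved more than 15 mm (distance of any of green_jar, blue_jar, teal_bottle, red_bottle, amber_pot, flat_brush from where it was at the start of the episode above 0.015 m).
It also fails if it takes over 32 s, if anything falls off the work surface, if the arm or the gripper's body presses on something with over 40 N, if the wrist force passes 120 N, or if a joint passes its speed limit or range.

ROBOT

A 6-joint arm with a two-finger parallel gripper is mounted at the origin on the work surface. World frame = base frame: x ahead of the robot, y to its left, z up, the work surface at z = 0. Lengths are in m, angles in degrees, forces in N, time in s.
With the tool pointing down it reaches from about 0.3 to 0.875 m from the base axis. Payload 6.4 kg.
Tool frame: the origin (TCP) lies at the very end of the fingers, on their centre line; the grasp point (between the pads) lies 19 mm behind it; z points along the fingers, y is the direction in which the jaws open and shut (so a half turn about z gives the same grasp; the last joint's range is limited). The gripper opens to 85 mm and grips with 20 to 120 N. Pads are 22 mm wide; open, the fingers measure 114 mm over their backs; the gripper's body (76 mm by 85 mm) begins 54 mm behind the grasp point. The pads swing forward as they close: fully open they stand 13 mm farther back than shut.
Start: joints at [-83.268, 10.359, 92.074, -0, 77.567, -11.82], TCP at [0.183, -0.545, 0.231] pointing down, gripper open.
Joint ranges: [-171.53, 171.53], [-51.25, 118.39], [17.06, 147.69], [-65.23, 245.23], [0, 150.52], [-178.68, 178.68]. Speed limits (degrees/s): [147.25, 147.25, 172.46, 180, 180, 180].

INTERFACE

Orientations are given as [roll, pitch, yaw] about the fixed x, y, z axes, in that order (R = Rz(yaw) Ry(pitch) Rx(roll)).
In Python, from bench import robot gives the robot as it stands.
- The arm moves only by the tool step_arm, never from a script. Its argument "commands" is a list of rows, each a list of 3 entries, a list of its own where there are three numbers: the closure, from -1 (fully open) to 1 (shut), then the shift along the tool's x, y, z in m, then the turn, a rotation vector about the tool's x, y, z in rad. In form: [[claw, [x, y, z], [wx, wy, wz]], ...]. A call has exactly 5 rows; each row shifts and turns the commanded pose from where the row before left it, along the tool's axes as they then stand; what a row does not reach is not made up. A row lasts 1/8 s, in which the tool goes at most 62.5 mm and 10.7 degrees, less where a joint would pass 70% of its speed; a pose out of reach is approached as far as the arm can. A call is refused whole if a number of a shift passes 0.0625 or a number of a turn 0.188, either way. A call with a gripper value outside its range is refused whole. The fingers move at their own pace and stop on an object; "newtons" is the grip in N (left out, the last holds). Time passes only in rows, so rows that do not move let the fingers close, or fill a call up. It gives the time, the measured TCP pose, the force and the opening at its end, in the units of the state.
- robot.state(): the state, without advancing time (a new reading comes with each control period).
- robot.grab_frame(name): name is "side" or "top" or "wrist"; returns a dict with "pixels" (480x640x3 uint8, red, green, blue), "fovy" (degrees; the focal length in pixels is half the picture's height over the tangent of half this angle, whatever the lens; pixels are square), "cx", "cy" (the principal point, pixels), "D" ([k1, k2, p1, p2, k3] as OpenCV has them; the pictures are not rectified), "camera_from_world" (4x4, takes a point from world to camera coordinates). Camera axes: x right, y down, z forward; pixel columns grow to the right and rows downward; lengths in m; the calibration is good to about 2 mm. A picture is of the moment at which its call begins. There is no depth.
- robot.finish_job(): hands the job in, once; it reports no verdict.
Trained networks look in the newest picture that a camera, given by its name, has taken for a name from the list of things; names that differ only in an ending like _2 or _b are one class to them, and where a whole thing is asked for, a point or a joint stands for the part that bears it (a point fixed in the world has none). Each returns a list of dicts, best first, with "score" (0 to 1); they miss things now and then, are a little off and sometimes report something else, mostly with a low value. They report only what shows in the picture. A call takes as long as a camera call.
- robot.spot_in(camera, query): "xyz" ([x, y, z] in m, in world coordinates, good to about 4 mm: the middle of the surface that is visible of it).
- robot.masks_of(camera, query): "pixels" (480x640 bool, what is visible of it).
- robot.pinpoint(camera, query): "xyz" ([x, y, z] in m, in world coordinates, good to about 4 mm: a listed point, or the origin of a listed thing).
The state is a dict: "clock": time; "joint_pos": joint angles; "joint_vel": joint speeds; "joint_torque": joint torques, N m; "eef_pos": TCP position; "orientation": TCP orientation; "force": force on the tool from outside, world axes, zero at the start; "moment": the same for the moment, N m; "opening": finger opening in m.
Only numpy, scipy, OpenCV 4.12 (cv2) and the standard library are available. Lean on these libraries where they do the work, as an engineer would, in place of code of your own. Each camera call takes 0.05 s, during which the arm holds its last target. There are 200 camera calls.

## Working session

There is one attempt and no reset: what is moved stays moved. The work goes in short steps, Python scripts to look and compute and a tool call to move; the robot and the scene stay as the last step left them, time stands still between calls to the robot, and variables do not carry over. Pictures are saved under pics/ and viewed, about 8 in all and at most 12, crops included, and the job is handed in when it is done.

Besides the shell and the picture viewer there is one more tool, called after "Request:" by a JSON object that holds its "method" and its "body". step_arm: Moves the arm, as the interface text tells. Its arguments: {"type":"object","properties":{"commands":{"type":"array","items":{"type":"array"}},"newtons":{"type":"number"}},"required":["commands"]}

```bash
mkdir -p pics && python3 - <<'E'
from bench import robot
import cv2,numpy as np
for c in("top","side"):
    f=robot.grab_frame(c); cv2.imwrite(f"pics/{c}0.png",f["pixels"][:,:,::-1])
    for q in("push_face","jig","stop_pin","plate_seat","plate","green_jar","blue_jar","teal_bottle","red_bottle","amber_pot","flat_brush"):
        print(c,q,[(np.round(d["xyz"],3).tolist(),round(d["score"],2)) for d in robot.pinpoint(c,q)[:2]])
s=robot.state();print(s["clock"],s["eef_pos"],s["orientation"],s["opening"])
E
```

```text
top push_face [([0.519, 0.054, 0.06], 0.64)]
top jig [([0.627, 0.045, 0.002], 0.85)]
top stop_pin [([0.65, -0.042, 0.039], 0.38)]
top plate_seat [([0.558, -0.123, 0.0], 0.48)]
top plate [([0.6, 0.046, 0.03], 0.73)]
top green_jar [([0.624, 0.449, 0.001], 0.87), ([0.633, 0.2, 0.001], 0.42)]
top blue_jar [([0.546, -0.471, -0.0], 0.73)]
top teal_bottle [([0.636, 0.2, 0.001], 0.71)]
top red_bottle [([0.709, 0.214, -0.0], 0.42)]
top amber_pot []
top flat_brush [([0.56, -0.118, -0.005], 0.61)]
side push_face [([0.515, 0.055, 0.061], 0.56)]
side jig [([0.624, 0.046, -0.001], 0.67)]
side stop_pin [([0.651, -0.044, 0.036], 0.45)]
side plate_seat [([0.601, 0.045, 0.034], 0.76), ([0.55, -0.473, 0.0], 0.52)]
side plate [([0.595, 0.05, 0.035], 0.93), ([0.55, -0.473, 0.001], 0.58)]
side green_jar [([0.652, -0.041, 0.035], 0.44)]
side blue_jar [([0.553, -0.478, 0.002], 0.8)]
side teal_bottle [([0.64, 0.194, -0.004], 0.61), ([0.655, -0.042, 0.034], 0.54)]
side red_bottle [([0.706, 0.213, 0.004], 0.76)]
side amber_pot [([0.69, -0.131, 0.001], 0.56)]
side flat_brush [([0.564, -0.12, -0.001], 0.87)]
1.2 [ 0.18294276 -0.54513628  0.23128322] [-1.79999094e+02 -4.85767459e-04  1.85503610e+01] 0.08543237160444579
```

View pics/top0.png

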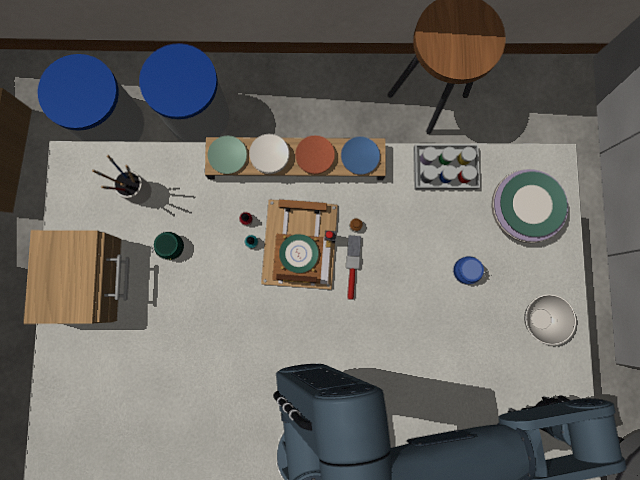

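View pics/side0.png

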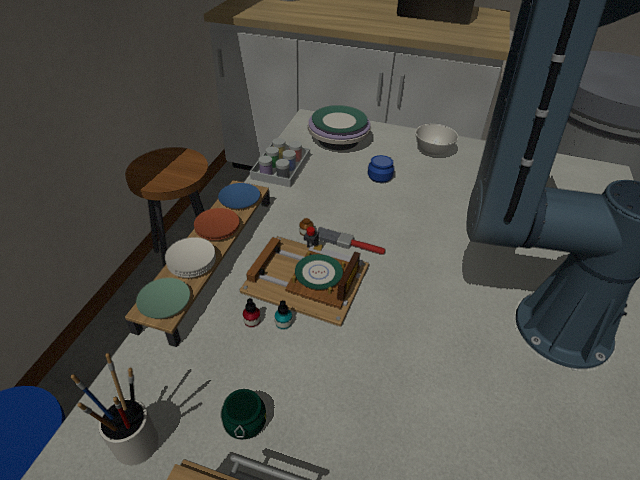

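The top and side pictures show the jig with its board toward the robot. In the top view the board is at about (299, 279) and the red knob at (330, 236), and the approach in front of the board is free. The networks agree: push face at about (0.517, 0.054), jig yaw about -4.7°. I'll turn the tool to that yaw, shut the fingers and travel at height.

Request:
{"method": "step_arm", "body": {"commands": [[1,[0,0,0],[0,0,0.136]],[1,[0,0,0],[0,0,0.135]],[1,[0,0,0],[0,0,0.135]],[1,[0.019,-0.052,0],[0,0,0]],[1,[0.019,-0.052,0],[0,0,0]]], "newtons": 40}}

```text
clock: 1.82
eef_pos: [0.2295, -0.4436, 0.231]
orientation: [-180.0, -0.0, -4.8]
force: [-0.1, -0.2, 0.1]
opening: 0.0003
```

Request:
{"method": "step_arm", "body": {"commands": [[1,[0.019,-0.052,0],[0,0,0]],[1,[0.019,-0.052,0],[0,0,0]],[1,[0.019,-0.052,0],[0,0,0]],[1,[0.019,-0.052,0],[0,0,0]],[1,[0.019,-0.052,0],[0,0,0]]]}}

```text
clock: 2.45
eef_pos: [0.3459, -0.1917, 0.2316]
orientation: [180.0, -0.1, -4.7]
force: [0.6, 0.1, 0.1]
opening: 0.0002
```

Request:
{"method": "step_arm", "body": {"commands": [[1,[0.019,-0.052,0],[0,0,0]],[1,[0.019,-0.052,0],[0,0,0]],[1,[0.019,-0.052,0],[0,0,0]],[1,[0.019,-0.052,0],[0,0,0]],[1,[0,0,0],[0,0,0]]]}}

```text
clock: 3.08
eef_pos: [0.4389, 0.0112, 0.2314]
orientation: [-180.0, -0.0, -4.3]
force: [-0.5, -0.4, 0.5]
opening: 0.0001
```

Request:
{"method": "step_arm", "body": {"commands": [[1,[0.014,-0.049,0],[0,0,0]],[1,[0,0,0.05],[0,0,0]],[1,[0,0,0.05],[0,0,0]],[1,[0,0,0.03],[0,0,0]],[1,[0,0,0],[0,0,0]]]}}

```text
clock: 3.7
eef_pos: [0.454, 0.0549, 0.0992]
orientation: [-180.0, 0.3, -4.8]
force: [0.4, -0.6, -0.2]
opening: 0.0001
```

```bash
python3 - <<'E'
from bench import robot
import cv2,numpy as np
for c in("wrist","side","top"):
    f=robot.grab_frame(c); 
    p=f["pixels"][:,:,::-1]
    if c=="side": p=cv2.resize(p[180:340,200:420],None,fx=3,fy=3)
    cv2.imwrite(f"pics/{c}1.png",p)
    for q in("push_face","jig","stop_pin","plate"):
        print(c,q,[(np.round(d["xyz"],3).tolist(),round(d["score"],2)) for d in robot.pinpoint(c,q)[:2]])
s=robot.state();print(s["clock"],s["eef_pos"],s["orientation"],s["force"])
E
```

```text
wrist push_face [([0.507, 0.056, 0.059], 0.78)]
wrist jig []
wrist stop_pin [([0.508, 0.054, 0.06], 0.63)]
wrist plate []
side push_face [([0.514, 0.056, 0.061], 0.78)]
side jig [([0.624, 0.046, -0.002], 0.94)]
side stop_pin [([0.653, -0.041, 0.036], 0.66), ([0.595, 0.048, 0.032], 0.46)]
side plate [([0.596, 0.052, 0.032], 0.75)]
top push_face [([0.513, 0.055, 0.059], 0.92), ([0.598, 0.045, 0.032], 0.36)]
top jig [([0.625, 0.046, -0.0], 0.74)]
top stop_pin [([0.651, -0.04, 0.039], 0.51)]
top plate [([0.597, 0.045, 0.029], 0.89), ([0.56, -0.12, -0.004], 0.66)]
4.45 [0.45620197 0.05550996 0.10132371] [-1.79999755e+02 -2.72514990e-03 -4.70418987e+00] [-0.92359443 -0.12933635 -0.13460839]
```

View pics/wrist1.png

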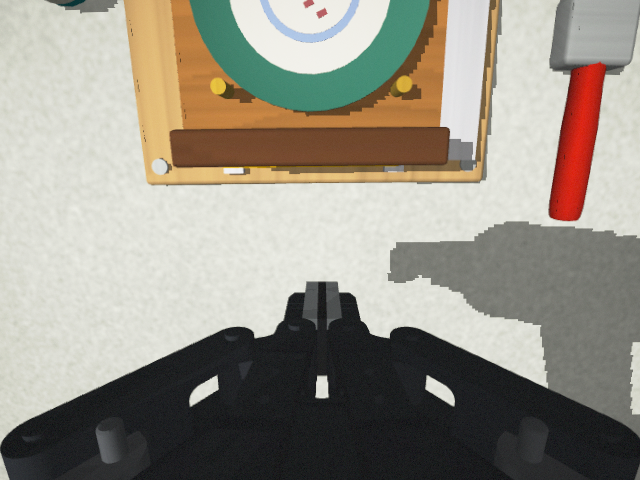

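View pics/side1.png

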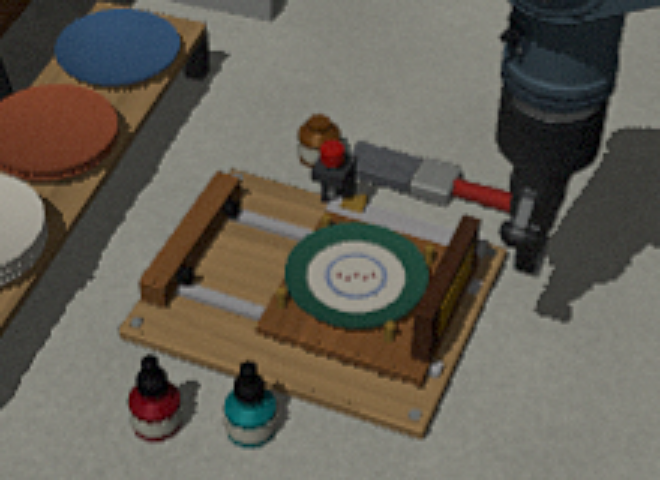

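The wrist picture shows the shut fingers at (322, 290), about in line with the board, which spans x 170–449 at y 147 and is parallel to the tool. I'll lower to z about 0.058 and close in.

Request:
{"method": "step_arm", "body": {"commands": [[1,[0,-0.003,0.022],[0,0,0]],[1,[0,0,0.021],[0,0,0]],[1,[0.015,0,0],[0,0,0]],[1,[0.015,0,0],[0,0,0]],[1,[0,0,0],[0,0,0]]]}}

```text
clock: 5.08
eef_pos: [0.4891, 0.0555, 0.0596]
orientation: [180.0, -0.2, -4.7]
force: [-0.5, 0.6, 0.3]
opening: -0.0001
```

Request:
{"method": "step_arm", "body": {"commands": [[1,[0.006,0,0],[0,0,0]],[1,[0.006,0,0],[0,0,0]],[1,[0.006,0,0],[0,0,0]],[1,[0.006,0,0],[0,0,0]],[1,[0,0,0],[0,0,0]]]}}

```text
clock: 5.7
eef_pos: [0.5102, 0.0541, 0.0581]
orientation: [-180.0, 0.0, -4.7]
force: [-4.0, 1.2, 3.4]
opening: 0.0002
```

Request:
{"method": "step_arm", "body": {"commands": [[1,[0.01,0,0],[0,0,0]],[1,[0.01,0,0],[0,0,0]],[1,[0.01,0,0],[0,0,0]],[1,[0.01,0,0],[0,0,0]],[1,[0,0,0],[0,0,0]]]}}

```text
clock: 6.32
eef_pos: [0.5493, 0.0512, 0.0577]
orientation: [-180.0, 0.1, -4.7]
force: [-5.5, 3.0, 3.4]
opening: 0.0002
```

```bash
cat > look.py <<'E'
from bench import robot
import cv2,numpy as np,sys
for c in("top","side"):
    f=robot.grab_frame(c); p=f["pixels"][:,:,::-1]
    if c=="side": cv2.imwrite(f"pics/{sys.argv[1]}.png",cv2.resize(p[180:340,200:420],None,fx=3,fy=3))
    for q in("push_face","stop_pin","plate"):
        print(c,q,[(np.round(d["xyz"],3).tolist(),round(d["score"],2)) for d in robot.pinpoint(c,q)[:1]])
s=robot.state();print(s["clock"],s["eef_pos"],s["force"])
E
python3 look.py side2
```

```text
top push_face []
top stop_pin [([0.648, 0.04, 0.028], 0.63)]
top plate [([0.648, 0.042, 0.032], 0.61)]
side push_face [([0.561, 0.054, 0.057], 0.93)]
side stop_pin [([0.654, -0.041, 0.032], 0.6)]
side plate [([0.644, 0.048, 0.033], 0.95)]
6.725 [0.548721   0.05123831 0.05772405] [-6.04479101  1.72462649  2.81687805]
```

View pics/side2.png

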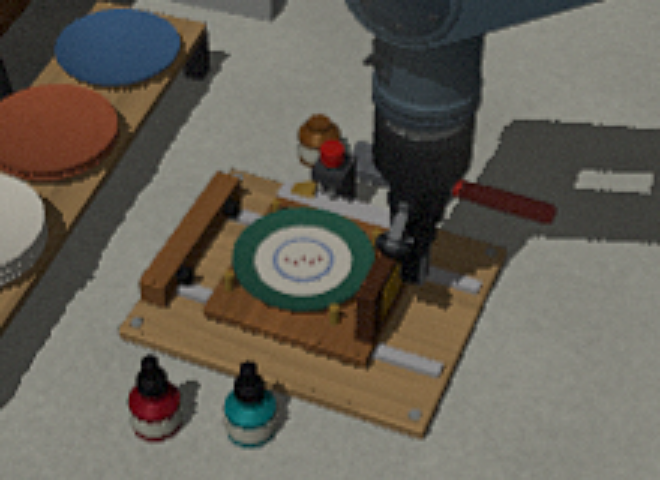

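The carriage is about 48 mm in: the plate is seated, the pin is at (332, 155), and the gripper is clear of both. I'll go on slowly to the end stop.

Request:
{"method": "step_arm", "body": {"commands": [[1,[0.006,0,0],[0,0,0]],[1,[0.005,0,0],[0,0,0]],[1,[0.005,0,0],[0,0,0]],[1,[0.004,0,0],[0,0,0]],[1,[0,0,0],[0,0,0]]]}}

```text
clock: 7.35
eef_pos: [0.5685, 0.0498, 0.0576]
orientation: [-180.0, 0.2, -4.7]
force: [-6.6, 2.5, 3.7]
opening: -0.0
```

Request:
{"method": "step_arm", "body": {"commands": [[1,[0.001,0,0],[0,0,0]],[1,[0.001,0,0],[0,0,0]],[1,[0.001,0,0],[0,0,0]],[1,[0,0,0],[0,0,0]],[1,[0,0,0],[0,0,0]]]}}

```text
clock: 7.98
eef_pos: [0.5712, 0.0496, 0.0576]
orientation: [-180.0, 0.2, -4.7]
force: [-6.1, 2.3, 3.1]
opening: -0.0004
```

Not yet at the stop, because the force hasn't jumped. I'll continue in small steps.

Request:
{"method": "step_arm", "body": {"commands": [[1,[0.001,0,0],[0,0,0]],[1,[0.001,0,0],[0,0,0]],[1,[0.001,0,0],[0,0,0]],[1,[0,0,0],[0,0,0]],[1,[0,0,0],[0,0,0]]]}}

```text
clock: 8.6
eef_pos: [0.5728, 0.0495, 0.0576]
orientation: [-180.0, 0.4, -4.7]
force: [-13.0, 3.2, 8.4]
opening: 0.0002
```

```bash
python3 look.py side3
```

```text
top push_face []
top stop_pin [([0.649, -0.038, 0.039], 0.46)]
top plate []
side push_face [([0.583, 0.049, 0.058], 0.87)]
side stop_pin [([0.654, -0.041, 0.034], 0.38)]
side plate [([0.672, 0.04, 0.035], 0.75)]
9.0 [0.57282288 0.04945636 0.05759345] [-12.6893669    2.56048997   9.20607888]
```

View pics/side3.png

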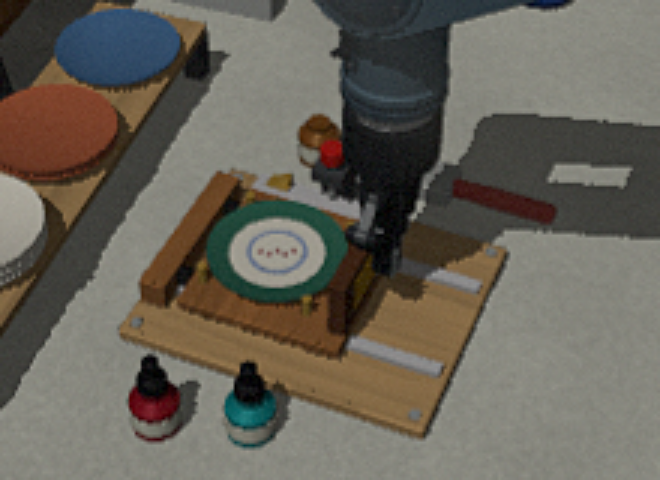

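The carriage is against the end stop: the board has moved about 70 mm, the force jumped, and the ramp at (283, 181) is past the pin. Now I'll back off straight.

Request:
{"method": "step_arm", "body": {"commands": [[1,[-0.01,0,0],[0,0,0]],[1,[-0.012,0,0],[0,0,0]],[1,[-0.012,0,0],[0,0,0]],[1,[-0.015,0,0],[0,0,0]],[1,[-0.02,0,0],[0,0,0]]]}}

```text
clock: 9.62
eef_pos: [0.508, 0.0538, 0.059]
orientation: [180.0, -0.2, -4.7]
force: [-0.4, 0.4, 0.9]
opening: 0.0002
```

Request:
{"method": "step_arm", "body": {"commands": [[1,[-0.03,0,0],[0,0,0]],[1,[-0.03,0,0],[0,0,0]],[1,[-0.02,0,-0.02],[0,0,0]],[1,[0,0,-0.04],[0,0,0]],[1,[0,0,0],[0,0,0]]]}}

```text
clock: 10.25
eef_pos: [0.4308, 0.0602, 0.1218]
orientation: [180.0, -0.6, -4.7]
force: [0.9, -0.9, 0.1]
opening: -0.0003
```

```bash
python3 look.py side4; sed -i 's/("top","side")/("wrist","top")/' look.py; python3 look.py x
```

```text
top push_face [([0.55, 0.051, 0.06], 0.71)]
top stop_pin [([0.649, -0.04, 0.04], 0.46)]
top plate [([0.634, 0.046, 0.033], 0.91)]
side push_face [([0.55, 0.053, 0.061], 0.79)]
side stop_pin [([0.654, -0.039, 0.033], 0.48)]
side plate [([0.632, 0.047, 0.032], 0.79)]
10.65 [0.42703488 0.06082438 0.11744374] [1.04397053 0.23360136 0.5054852 ]
wrist push_face [([0.545, 0.049, 0.056], 0.65)]
wrist stop_pin []
wrist plate []
top push_face [([0.548, 0.05, 0.06], 0.62)]
top stop_pin [([0.652, -0.041, 0.04], 0.62)]
top plate [([0.634, 0.044, 0.03], 0.92)]
11.05 [0.42754149 0.06083831 0.11825268] [0.03410229 0.4699865  0.17260608]
```

View pics/side4.png

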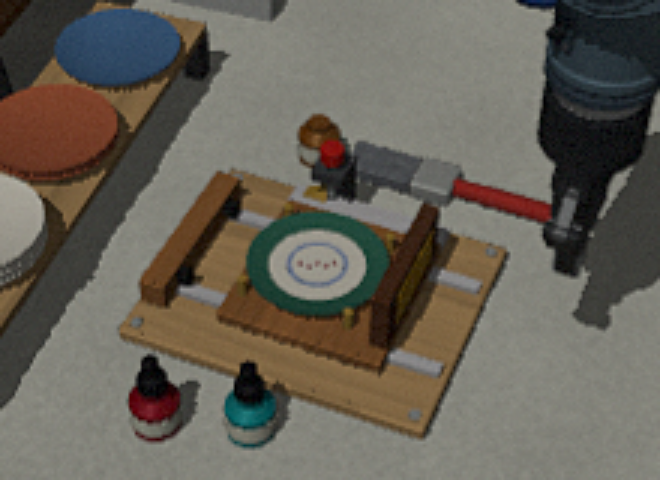

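The carriage is caught half way. The board has moved about 36 mm from rest and has stayed there, the ramp at (317, 192) rests against the lowered pin, and the plate is flat in its seat. The gripper is clear, so I'm handing in.

```bash
python3 -c "
from bench import robot
print(robot.finish_job())"
```

```text
the job is handed in; nothing more can be done
None
```

I set the carriage to its painting position and handed the job in at about 11 s; no verdict was reported.

- **Push:** I pushed the front board with the shut fingertips to the end stop. The push force rose from about 6 N to 13 N there, after about 70 mm of board travel.
- **Release:** I backed straight off, and the spring brought the carriage back to the stop pin.

**Last checks:**
- **Carriage:** the board face was at x ≈ 0.545–0.55 m, about 33–36 mm in from rest. It held there over about 0.4 s of pictures.
- **Stop pin:** it looked fully down in the picture. The side camera put its tip at z = 33 mm and the top camera at 40 mm. The top camera had read 39 mm before the push too, so I took that as its offset.
- **Plate:** it lay flat in its seat.
- **Loose things:** the bottles, amber pot and brush looked unmoved. I did not re-measure them or the jars.
- **Gripper:** it was clear of everything, with about 0 N on the tool.

The wrist camera found neither the pin nor the plate in the final check.

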